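Load the steaming basket and hold it up level

ROBOT

A 6-joint arm with a two-finger parallel gripper is mounted at the origin on a cart in front of the work surface, level with it; the furniture and walls round the work are solid. World frame = base frame: x ahead of the robot, y to its left, z up, the work surface at z = 0. Lengths are in mm, angles in rad, forces in N, time in s.
With the tool pointing down it reaches from about 300 to 950 mm from the base axis. Payload 3.1 kg.
Tool frame: the origin (TCP) lies on the centre line of the jaws, within the pads' length; the fingertips stand 11 mm ahead of it and the grasp point (between the pads) lies 8 mm behind it (bot.tip_reach is the distance from the TCP to the fingertips, in mm); z points along the fingers, y is the line along which they close (so a half turn about z gives the same grasp; the last joint's range is limited). The gripper opens to 85 mm and grips with 20 to 120 N. Pads are 22 mm wide; open, the fingers measure 114 mm over their backs; the gripper's body (76 mm by 85 mm) begins 54 mm behind the grasp point. The pads swing forward as they close: fully open they stand 13 mm farther back than shut.
Start: joints at [-1.371, 0.308, 1.634, -0, 1.2, -0.07], TCP at [166.559, -602.404, 242.272] pointing down, gripper open.
Joint ranges: [-3.06, 3.06], [-0.79, 1.96], [0.05, 2.63], [-1.19, 4.34], [0.05, 2.64], [-2.94, 2.94]. Speed limits (rad/s): [2.79, 2.79, 3.14, 3.14, 3.14, 3.14].

INTERFACE

Orientations are given as [roll, pitch, yaw] about the fixed x, y, z axes, in that order (R = Rz(yaw) Ry(pitch) Rx(roll)).
In Python, from station import bot gives the robot as it stands.
- The arm moves only by the tool carry_out, never from a script. Its argument "commands" is a list of rows, each a list of 3 entries, a list of its own where there are three numbers: the shift along the world's x, y, z in cm, then the turn, a rotation vector about the world's x, y, z in degrees, then the finger opening in cm, from 0 to 8.54. In form: [[[x, y, z], [ax, ay, az], hand], ...]. A call has 1 to 10 rows; each row is the pose to reach, as a shift and turn from the pose commanded when the call began; what a row does not reach only later rows make up. A row lasts 1/10 s, in which the tool goes at most 50 mm and 8.59 degrees, less where a joint would pass 70% of its speed; a pose out of reach is approached as far as the arm can. A call with a gripper value outside its range is refused whole. The fingers move at their own pace and stop on an object; the grip force is fixed at half the most. Time passes only in rows, so rows that repeat a pose let the fingers close. It gives the time, the measured TCP pose, the force, the opening and the grip force at its end, in the units of the state.
- bot.state(): the state, without advancing time (a new reading comes with each control period).
- bot.capture(name): name is "side" or "top"; returns a dict with "color" (480x640x3 uint8, red, green, blue), "camera_matrix" (3x3 intrinsics, pixels), "xyz" and "rotation" of the camera in the world. Camera axes: x right, y up, looking along -z (the intrinsics and any distortion apply to the point x, -y, -z); pixel columns grow to the right and rows downward; lengths in mm; the calibration is good to about 2 mm. A picture is of the moment at which its call begins. There is no depth.
- bot.close_job(): hands the job in; it is judged then, once.
The state is a dict: "time_s": time; "qpos": joint angles; "qd": joint speeds; "joint_efforts": joint torques, N m; "position": TCP position; "ee_rot": TCP orientation; "contact_force": force on the tool from outside, world axes, zero at the start; "wrist_torque": the same for the moment, N m; "grip_width": finger opening in mm; "grip_force": force on a finger pad.
Only numpy, scipy, OpenCV 4.12 (cv2) and the standard library are available. Lean on these libraries where they do the work, as an engineer would, in place of code of your own. Each camera call takes 0.05 s, during which the arm holds its last target. There are 200 camera calls.

TASK

Take the two garlic bulbs out of the sectioned tray and set them, without dropping them, in the steaming basket, one on each side of its handle; leave the lemon in the tray and the other things where they are. Then lift the basket by its handle off the pan support, without tipping it, and finish while still holding it: level and still in the air, at least 12 cm above the pan support, with both bulbs in it.

Things in the scene. Friction and masses are not known exactly. Their poses are not given: they have to be found in the camera images.
- basket: round open steel basket, loose, about 0.35 kg, on one pan support. Origin: centre of its underside, z up. Floor 4 mm thick, outer radius 80 mm at the foot, 90 mm at the rim, rim 32 mm above the underside. A bar handle runs across it along its y axis, above the origin; the halves of its floor lie at +x and -x. A bulb centred 48 mm from the origin along +x or -x stands free of wall and handle
- basket_grip (a point): middle of the black sleeve on the basket's handle, 80 mm above the basket's underside. The sleeve is 84 mm long (along the basket's y), 16 mm wide (x), 18 mm high; 67 mm are free between it and the basket's floor. The steel rod goes on to 68 mm either side, then bends down to the rim
- tray: wooden sorting tray, fixed, on the other pan support, 132 (x) x 208 (y) x 26 mm high. Origin: centre of its underside, z up; inner floor 4 mm above it. Three compartments in a row along its y, centres at y = -68, 0, +68 mm, each 124 mm long (x) and 64 mm wide (y), dividers 23 mm high. A gripper closing along the tray's x has room for its fingers
- bulb_a: pale garlic bulb, loose, 48x50x51 mm, 24 g, stands upright on its flat root end in one compartment of the tray. Origin: centre of its underside, z up; widest about 22 mm above that
- bulb_b: pale garlic bulb, loose, 53x54x53 mm, 31 g, stands upright on its flat root end in another compartment of the tray. Origin: centre of its underside, z up; widest about 22 mm above that
- lemon: yellow lemon, loose, 83x58x58 mm, in the third compartment. Origin at its underside. To be left there
- pan_support_1: black cast iron pan support on the left burner, fixed: a ring with four lugs, 254 mm across, along its x and y; the tops of the lugs, on which basket or tray stands, rise gently outward to 33 mm above its origin. Origin: its centre, at the stove top (z = 0)
- pan_support_2: the same pan support on the right burner, fixed, its lugs' tops at the same height
- tomato: red tomato, 74 mm across, 69 mm tall, loose bystander on the stove top between the burners. Origin: centre of its underside
- spice_bottle: spice jar with a black cap, 41 mm across, 105 mm tall, loose bystander on the stove top between the burners. Origin: centre of its underside
- match_box: small red box of matches, 36x54x15 mm, loose bystander on the stove top between the burners. Origin: centre of its underside
- tea_spoon: small steel spoon, 130x27x11 mm, loose bystander at the front edge of the stove top. Origin: centre of its underside

How it is judged (in metres and radians):
On the way, in this order (a step that is already met when the one before it is completed fails the run):
1. both bulbs stand in the basket, one on each side of the handle, let go, with the basket still on its pan support (horizontal distance between each of bulb_a, bulb_b and basket below 0.072 m and z of bulb_a in the frame of basket between -0.005 and 0.035 m and z of bulb_b in the frame of basket between -0.005 and 0.035 m and ((x of bulb_a in the frame of basket above 0.015 m and x of bulb_b in the frame of basket below -0.015 m) or (x of bulb_b in the frame of basket above 0.015 m and x of bulb_a in the frame of basket below -0.015 m)) and contact force between each of bulb_a, bulb_b and the fingers below 0.05 N and height (world z) of basket below 0.04 m), for 0.2 s.
2. the basket has been lifted clear of its pan support (height (world z) of basket above 0.06 m and horizontal distance between each of bulb_a, bulb_b and basket below 0.072 m and z of bulb_a in the frame of basket between -0.005 and 0.035 m and z of bulb_b in the frame of basket between -0.005 and 0.035 m and ((x of bulb_a in the frame of basket above 0.015 m and x of bulb_b in the frame of basket below -0.015 m) or (x of bulb_b in the frame of basket above 0.015 m and x of bulb_a in the frame of basket below -0.015 m)) and contact force between basket and pan_support_1 below 0.05 N and contact force between basket and pan_support_2 below 0.05 N and contact force between basket and tray below 0.05 N), for 0.1 s.
At the end, for the whole second after the job is handed in: Ends holding: basket 117 mm or more above the lugs, tilt under 0.12 rad, under 0.03 m/s and 0.2 rad/s, fingers pressing on it, clear of supports and tray; both bulbs in it (within 72 mm of its axis), one on each side of the handle by 15 mm or more; lemon within 30 mm of its start (height (world z) of basket above 0.1505 m and angle between basket's own z axis and vertical below 0.12 rad and linear speed of basket below 0.03 m/s and angular speed of basket below 0.2 rad/s and contact force between basket and the fingers above 1 N and contact force between basket and pan_support_1 below 0.05 N and contact force between basket and pan_support_2 below 0.05 N and contact force between basket and tray below 0.05 N and horizontal distance between each of bulb_a, bulb_b and basket below 0.072 m and z of bulb_a in the frame of basket between -0.005 and 0.035 m and z of bulb_b in the frame of basket between -0.005 and 0.035 m and ((x of bulb_a in the frame of basket above 0.015 m and x of bulb_b in the frame of basket below -0.015 m) or (x of bulb_b in the frame of basket above 0.015 m and x of bulb_a in the frame of basket below -0.015 m)) and distance of lemon from where it was at the start of the episode below 0.03 m); the arm keeps its last pose, push and grip.
It fails at once if the basket is tipped by more than 0.3 rad (17 degrees) (angle between basket's own z axis and vertical above 0.3 rad).
It fails at once if a bulb is dropped (falls freely faster than 1 m/s, about 5 cm) ((linear speed of bulb_a above 1 m/s and contact force between bulb_a and anything else below 0.01 N) or (linear speed of bulb_b above 1 m/s and contact force between bulb_b and anything else below 0.01 N)).
It fails at once if the lemon or another bystander is shifted by more than 30 mm (distance of any of lemon, tomato, spice_bottle, match_box, tea_spoon from where it was at the start of the episode above 0.03 m).
It also fails if it takes over 66 s, if anything falls off the work surface, if the arm or the gripper's body presses on something with over 40 N, if the wrist force passes 120 N, or if a joint passes its speed limit or range.

## Working session

There is one attempt and no reset: what is moved stays moved. The work goes in short steps, Python scripts to look and compute and a tool call to move; the robot and the scene stay as the last step left them, time stands still between calls to the robot, and variables do not carry over. Pictures are saved under pics/ and viewed, at most 10 in all, crops included, and the job is handed in when it is done.

Besides the shell and the picture viewer there is one more tool, called after "Request:" by a JSON object that holds its "name" and its "arguments", one argument or row to a line. carry_out: Moves the arm, as the interface text tells. Its arguments: {"type":"object","properties":{"commands":{"type":"array"}},"required":["commands"]}

```bash
mkdir -p pics; python3 - <<'E'
from station import bot
import cv2
for n in("top","side"):
    c=bot.capture(n); cv2.imwrite(f"pics/{n}0.png",c["color"][:,:,::-1]); print(n,c["camera_matrix"],c["xyz"],c["rotation"],[k for k in c])
print(bot.state())
E
```

```text
top [[578.63493653   0.         333.3926583 ]
 [  0.         578.63493653 242.84644624]
 [  0.           0.           1.        ]] [ 411.11480122  190.79808292 1149.78754177] [ 0.10185363 -0.01684438 -1.58643099] ['color', 'camera_matrix', 'xyz', 'rotation']
side [[527.63053713   0.         329.92824715]
 [  0.         527.63053713 233.82009621]
 [  0.           0.           1.        ]] [ 493.99981714 -689.61379061  796.10054399] [ 0.90963003  0.02098342 -0.06102685] ['color', 'camera_matrix', 'xyz', 'rotation']
{'time_s': 0.1, 'qpos': array([-1.37075032e+00,  3.08925964e-01,  1.63510320e+00,  9.39644906e-06,
        1.19972793e+00, -6.96781256e-02]), 'qd': array([ 0.00027916, -0.00114545, -0.0052002 , -0.00037518,  0.001731  ,
       -0.00153042]), 'joint_efforts': array([-5.23352664e-04, -4.16406584e+01, -2.77644610e+01, -1.43962884e-04,
        4.01393234e-03, -4.73737018e-06]), 'position': array([ 166.38022335, -601.66489729,  241.13597864]), 'ee_rot': array([-3.13943408e+00, -1.59420154e-04,  2.69720546e-01]), 'contact_force': array([ 0.15401585, -1.08467071,  1.14126812]), 'wrist_torque': array([-0.011025  , -0.01750926, -0.03210915]), 'grip_force': 0.0, 'grip_width': 85.41459282278217}
```

View pics/top0.png

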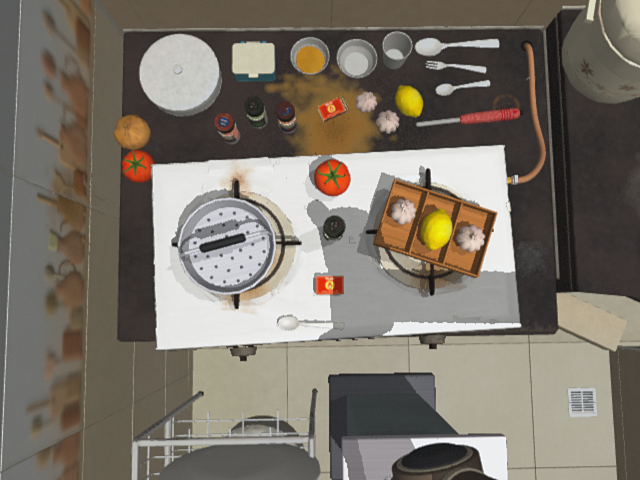

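View pics/side0.png

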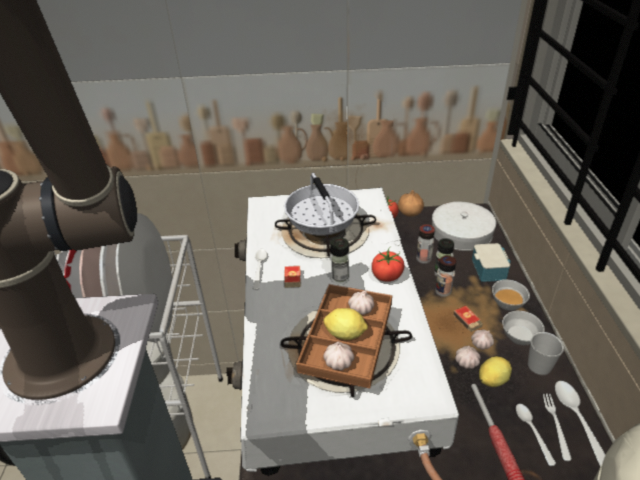

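The top view shows the basket at about (227,245), with its sleeve running from (200,248) to (245,237). The tray is at about (436,228), the bulbs at (402,210) and (469,237), and the lemon between them at (436,230). In the side view the sleeve is at about (320,189) and the bulbs at (361,302) and (339,355). I'll zoom in for precision.

```bash
python3 - <<'E'
import cv2,numpy as np
t=cv2.imread("pics/top0.png");s=cv2.imread("pics/side0.png")
def z(im,x,y,w,h,k): 
    return cv2.resize(im[y:y+h,x:x+w],None,fx=k,fy=k,interpolation=cv2.INTER_CUBIC)
a=z(t,170,190,133,100,3);b=z(t,370,175,133,100,3);c=z(s,260,165,133,100,3);d=z(s,290,282,133,112,3)[:300]
cv2.imwrite("pics/z.png",np.vstack([np.hstack([a,b]),np.hstack([c,d])]))
E
```

```text
(no output)
```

View pics/z.png

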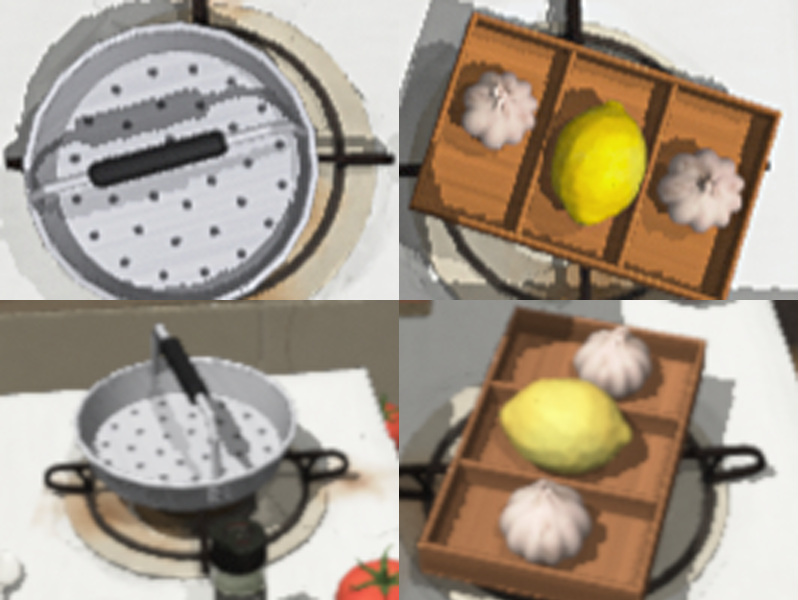

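```bash
cat > h.py <<'E'
import numpy as np, cv2
from scipy.spatial.transform import Rotation as R
CAM={"top":(578.635,333.393,242.846,[411.115,190.798,1149.788],[0.10185363,-0.01684438,-1.58643099]),
"side":(527.6305,329.928,233.82,[494.0,-689.614,796.1],[0.90963003,0.02098342,-0.06102685])}
def ray(n,u,v):
    f,cx,cy,p,r=CAM[n]; d=R.from_euler("xyz",r).apply([(u-cx)/f,-(v-cy)/f,-1]); return np.array(p),d
def at(n,u,v,z):
    p,d=ray(n,u,v); return p+d*(z-p[2])/d[2]
def proj(n,X):
    f,cx,cy,p,r=CAM[n]; q=R.from_euler("xyz",r).inv().apply(np.array(X)-p); return np.stack([cx-f*q[...,0]/q[...,2],cy+f*q[...,1]/q[...,2]],-1)
def tri(a,b):
    A=[];B=[]
    for n,u,v in(("top",*a),("side",*b)):
        p,d=ray(n,u,v); d/=np.linalg.norm(d); M=np.eye(3)-np.outer(d,d); A.append(M);B.append(M@p)
    return np.linalg.lstsq(np.vstack(A),np.hstack(B),rcond=None)[0]
E
python3 - <<'E'
from h import *
np.set_printoptions(precision=1,suppress=True)
print("bulbL",tri((403.3,211.7),(361.3,303)),at("top",403.3,211.7,60),at("side",361.3,303,60))
print("bulbR",tri((470.7,238.3),(338.7,356.3)),at("top",470.7,238.3,60),at("side",338.7,356.3,60))
print("sleeve",tri((222.8,243.2),(321.7,187.5)),at("top",222.8,243.2,116))
a,b=at("top",200,248.3,116),at("top",245.7,238,116);print(a,b,np.linalg.norm(a-b),np.degrees(np.arctan2(*(a-b)[[1,0]])))
a,b=at("side",315,177.7,116),at("side",328.3,197.3,116);print(a,b,np.linalg.norm(a-b),np.degrees(np.arctan2(*(a-b)[[1,0]])))
c=np.array([at("top",*p,59.5) for p in((395.7,179),(497,212.3),(480,274.5),(374.7,244.3))]);print(c,c.mean(0))
d=c[0]-c[1];print("tray y",np.linalg.norm(d),np.degrees(np.arctan2(d[1],d[0])),np.linalg.norm(c[0]-c[3]))
# basket rim fit via colour
im=cv2.imread("pics/top0.png")
print("rim L,R",at("top",178,240,65),at("top",276,238,65),at("top",225,198,65))
E
```

```text
bulbL [582.4  35.8  56.1] [580.1  36.4  60. ] [583.7  32.3  60. ]
bulbR [529.  -91.4  57. ] [527.3 -90.7  60. ] [530.3 -93.7  60. ]
sleeve [521.9 370.7 111.3] [518.6 369.7 116. ]
[510.  410.3 116. ] [527.4 328.8 116. ] 83.32398408689417 102.05492587639242
[510.4 409.3 116. ] [537.7 321.2 116. ] 92.27917849045235 107.19292583623258
[[ 643.8   49.2   59.5]
 [ 576.7 -143.4   59.5]
 [ 458.2 -105.7   59.5]
 [ 518.4   92.4   59.5]] [549.3 -26.9  59.5]
tray y 203.88045181368136 70.78198782013064 132.61936084461715
rim L,R [531.1 462.4  65. ] [532.4 278.7  65. ] [609.9 374.7  65. ]
```

Request:
{"name": "carry_out", "arguments": {
  "commands": [
    [[4,5.5,0],[0,0,6],6.8],
    [[8,11,0],[0,0,12],6.8],
    [[12,16.5,0],[0,0,18],6.8],
    [[16,22,0],[0,0,25],6.8],
    [[20,28,0],[0,0,32],6.8],
    [[24,34,0],[0,0,38],6.8],
    [[28,39.5,0],[0,0,44],6.8],
    [[32,45,0],[0,0,50],6.8],
    [[34.5,48.5,0],[0,0,54],6.8],
    [[36.2,51.1,0],[0,0,56.4],6.8]
  ]
}}

```text
time_s: 1.1
position: [456.7, -192.9, 242.1]
ee_rot: [-3.141, 0.0, 1.256]
contact_force: [-0.5, 0.3, -0.5]
grip_width: 68.2
grip_force: 0.0
```

Request:
{"name": "carry_out", "arguments": {
  "commands": [
    [[0,0,0],[0,0,0],6.8],
    [[0,0,0],[0,0,0],6.8],
    [[0,0,0],[0,0,0],6.8]
  ]
}}

```text
time_s: 1.4
position: [455.5, -195.4, 241.9]
ee_rot: [-3.141, 0.0, 1.254]
contact_force: [-0.5, -0.3, -0.1]
grip_width: 67.8
grip_force: 0.0
```

Request:
{"name": "carry_out", "arguments": {
  "commands": [
    [[2,3,0],[0,0,0],6.8],
    [[4,6,0],[0,0,0],6.8],
    [[6,8.5,-2],[0,0,0],6.8],
    [[7.4,10.4,-5],[0,0,0],6.8],
    [[7.4,10.4,-9],[0,0,0],6.8],
    [[7.4,10.4,-12],[0,0,0],6.8],
    [[7.4,10.4,-12],[0,0,0],6.8],
    [[7.4,10.4,-12],[0,0,0],6.8]
  ]
}}

```text
time_s: 2.2
position: [529.6, -92.3, 122.2]
ee_rot: [-3.14, 0.0, 1.252]
contact_force: [0.2, -0.5, 0.2]
grip_width: 67.8
grip_force: 0.0
```

```bash
python3 - <<'E'
from station import bot
import cv2,numpy as np
t=bot.capture("top")["color"][:,:,::-1];s=bot.capture("side")["color"][:,:,::-1]
k=lambda im,x,y:cv2.resize(im[y:y+120,x:x+133],None,fx=3,fy=3,interpolation=cv2.INTER_CUBIC)
cv2.imwrite("pics/z2.png",np.hstack([k(t,400,180),k(s,280,270)]));print(bot.state()["position"])
E
```

```text
[531.63162445 -92.38516783 124.32077741]
```

View pics/z2.png

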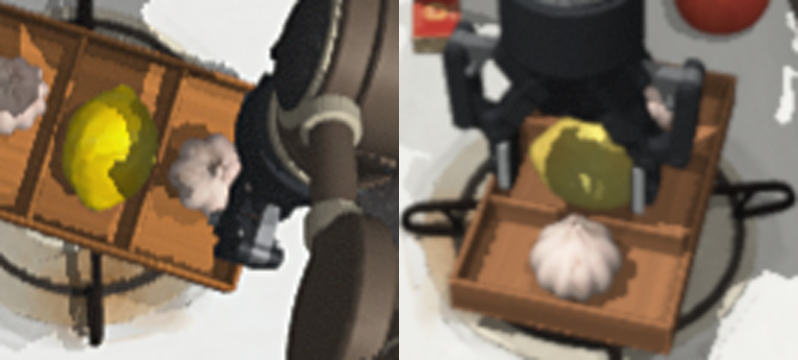

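The top view shows the gripper body just right of the bulb, as parallax would give. The side view shows the fingertips at about px (315,332) and (360,340), above the bulb. I'll check these against their projected positions.

```bash
python3 - <<'E'
from h import *
y=np.array([np.cos(-.318),np.sin(-.318),0])
for z in(105,112,120):
  p=np.array([529.8,-92.3,z]); print(z,proj("side",p-y*36),proj("side",p+y*36))
print(proj("top",[529,-91.5,58]),proj("side",[529,-91.5,58]))
print(at("side",315,331.5,116),at("side",360,340,116))
E
```

```text
105 [317.67100188 334.70130906] [358.78463408 342.42740212]
112 [317.52636251 331.9445032 ] [358.837213  339.6603221]
120 [317.35935964 328.76145255] [358.89793222 336.46484138]
[470.8203508  237.50849927] [337.8727572  356.07813116]
[491.35866253 -83.26953825 116.        ] [ 565.43807096 -107.86430148  116.        ]
```

The projection agrees. Next I'll descend and grip.

Request:
{"name": "carry_out", "arguments": {
  "commands": [
    [[0,0,-2],[0,0,0],6.8],
    [[0,0,-4],[0,0,0],6.8],
    [[0,0,-5.5],[0,0,0],6.8],
    [[0,0,-6.5],[0,0,0],6.8],
    [[0,0,-6.5],[0,0,0],6.8],
    [[0,0,-6.5],[0,0,0],5.8],
    [[0,0,-6.5],[0,0,0],5.2],
    [[0,0,-6.5],[0,0,0],4.6],
    [[0,0,-6.5],[0,0,0],4.2],
    [[0,0,-6.5],[0,0,0],4.2]
  ]
}}

```text
time_s: 3.3
position: [531.2, -91.1, 59.0]
ee_rot: [3.139, -0.0, 1.254]
contact_force: [-1.9, 0.4, 4.9]
grip_width: 49.0
grip_force: 61.1
```

Request:
{"name": "carry_out", "arguments": {
  "commands": [
    [[0,0,1.5],[0,0,0],4.2],
    [[0,0,4],[0,0,0],4.2],
    [[0,0,7],[0,0,0],4.2],
    [[0,0,10.5],[0,0,0],4.2],
    [[0,0,14],[0,0,0],4.2],
    [[0,2,16],[0,0,-4],4.2],
    [[0,5,17],[0,0,-8],4.2],
    [[0,9,17],[0,0,-14],4.2],
    [[0,13,17],[0,0,-20],4.2],
    [[0,17,17],[0,0,-26],4.2]
  ]
}}

```text
time_s: 4.3
position: [530.3, 80.5, 228.9]
ee_rot: [3.14, -0.002, 0.795]
contact_force: [0.8, 0.5, 0.9]
grip_width: 48.8
grip_force: 62.2
```

Request:
{"name": "carry_out", "arguments": {
  "commands": [
    [[0.5,4,0],[0,0,-5],4.2],
    [[1,8,0],[0,0,-10],4.2],
    [[1.5,12,0],[0,0,-15],4.2],
    [[2,16,0],[0,0,-20],4.2],
    [[2.5,20,0],[0,0,-25],4.2],
    [[3,24,0],[0,0,-29],4.2],
    [[3.5,27,0],[0,0,-32.8],4.2],
    [[4,29,0],[0,0,-32.8],4.2],
    [[4.3,30.4,0],[0,0,-32.8],4.2],
    [[4.3,30.4,0],[0,0,-32.8],4.2]
  ]
}}

```text
time_s: 5.3
position: [573.2, 384.8, 228.0]
ee_rot: [-3.141, -0.001, 0.23]
contact_force: [-0.2, -0.3, -0.6]
grip_width: 49.2
grip_force: 62.2
```

```bash
python3 - <<'E'
from station import bot
import cv2,numpy as np
t=bot.capture("top")["color"][:,:,::-1];s=bot.capture("side")["color"][:,:,::-1]
k=lambda im,x,y:cv2.resize(im[y:y+150,x:x+133],None,fx=3,fy=3,interpolation=cv2.INTER_CUBIC)
cv2.imwrite("pics/z3.png",np.hstack([k(t,170,170),k(s,260,110)]));q=bot.state();print(q["position"],q["ee_rot"],q["grip_width"])
E
```

```text
[572.99211877 382.48698826 227.4819341 ] [3.14082571e+00 4.49789501e-04 2.28039450e-01] 49.06452100160875
```

View pics/z3.png

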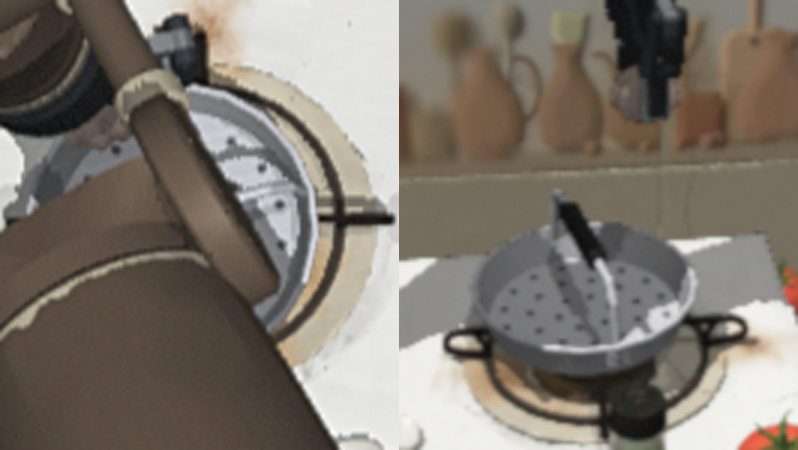

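The bulb is held over the far half of the basket; in the side view it sits at about px (473,143). I'll lower it in stages.

Request:
{"name": "carry_out", "arguments": {
  "commands": [
    [[0,0,-4],[0,0,0],4.2],
    [[0,0,-8],[0,0,0],4.2],
    [[0,0,-11],[0,0,0],4.2],
    [[0,0,-13],[0,0,0],4.2],
    [[0,0,-14.5],[0,0,0],4.2],
    [[0,0,-15.5],[0,0,0],4.2],
    [[0,0,-15.5],[0,0,0],4.2]
  ]
}}

```text
time_s: 6.1
position: [572.6, 382.1, 71.1]
ee_rot: [3.141, 0.002, 0.227]
contact_force: [-0.6, -0.4, -0.6]
grip_width: 49.2
grip_force: 62.2
```

Request:
{"name": "carry_out", "arguments": {
  "commands": [
    [[0,0,-0.4],[0,0,0],4.2],
    [[0,0,-0.8],[0,0,0],4.2],
    [[0,0,-1.0],[0,0,0],4.2],
    [[0,0,-1.2],[0,0,0],4.2],
    [[0,0,-1.2],[0,0,0],4.2]
  ]
}}

```text
time_s: 6.6
position: [573.0, 383.2, 60.2]
ee_rot: [3.142, 0.0, 0.228]
contact_force: [0.1, 0.1, 0.0]
grip_width: 48.9
grip_force: 62.2
```

Request:
{"name": "carry_out", "arguments": {
  "commands": [
    [[0,0,-0.1],[0,0,0],4.2],
    [[0,0,-0.2],[0,0,0],4.2],
    [[0,0,-0.2],[0,0,0],4.2]
  ]
}}

```text
time_s: 6.9
position: [573.1, 383.1, 58.2]
ee_rot: [3.142, 0.0, 0.228]
contact_force: [-0.0, -0.2, -1.0]
grip_width: 48.8
grip_force: 62.2
```

Request:
{"name": "carry_out", "arguments": {
  "commands": [
    [[0,0,-0.1],[0,0,0],4.2],
    [[0,0,-0.1],[0,0,0],5.2],
    [[0,0,-0.1],[0,0,0],5.7],
    [[0,0,-0.1],[0,0,0],6.2],
    [[0,0,-0.1],[0,0,0],6.4],
    [[0,0,1],[0,0,0],6.4],
    [[0,0,4],[0,0,0],6.4],
    [[0,0,8],[0,0,0],6.4],
    [[0,0,12.5],[0,0,0],6.4],
    [[0,0,17],[0,0,0],6.4]
  ]
}}

```text
time_s: 7.9
position: [572.9, 383.0, 230.6]
ee_rot: [-3.142, -0.0, 0.228]
contact_force: [0.4, 0.2, 0.6]
grip_width: 63.9
grip_force: 0.0
```

Request:
{"name": "carry_out", "arguments": {
  "commands": [
    [[0,-4,0],[0,0,6],6.2],
    [[0.2,-8,0],[0,0,12],6.2],
    [[0.4,-12,0],[0,0,18],6.2],
    [[0.6,-16,0],[0,0,25],6.2],
    [[0.8,-20,0],[0,0,32],6.2],
    [[1,-24,0],[0,0,39],6.2],
    [[1,-28,0],[0,0,46],6.2],
    [[1,-31.5,0],[0,0,52],6.2],
    [[1,-34.7,0],[0,0,58.8],6.2],
    [[1,-34.7,0],[0,0,58.8],6.2]
  ]
}}

```text
time_s: 8.9
position: [583.4, 32.4, 229.4]
ee_rot: [3.14, 0.001, 1.251]
contact_force: [0.3, 0.6, 0.4]
grip_width: 62.1
grip_force: 0.0
```

Request:
{"name": "carry_out", "arguments": {
  "commands": [
    [[0,0,-4],[0,0,0],6.2],
    [[0,0,-8],[0,0,0],6.2],
    [[0,0,-10.5],[0,0,0],6.2],
    [[0,0,-10.5],[0,0,0],6.2]
  ]
}}

```text
time_s: 9.3
position: [579.4, 37.0, 119.4]
ee_rot: [-3.133, 0.002, 1.254]
contact_force: [-1.0, 0.0, -0.8]
grip_width: 61.9
grip_force: 0.0
```

```bash
python3 - <<'E'
from station import bot
import cv2,numpy as np
t=bot.capture("top")["color"][:,:,::-1];s=bot.capture("side")["color"][:,:,::-1]
k=lambda im,x,y:cv2.resize(im[y:y+150,x:x+133],None,fx=3,fy=3,interpolation=cv2.INTER_CUBIC)
cv2.imwrite("pics/z4.png",np.hstack([k(t,170,170),k(s,290,190)]));q=bot.state();print(q["position"],q["ee_rot"],q["grip_width"])
E
```

```text
[583.46124016  36.81899473 123.86220092] [ 3.14147938e+00 -2.84277908e-04  1.25415347e+00] 62.35158523493462
```

View pics/z4.png

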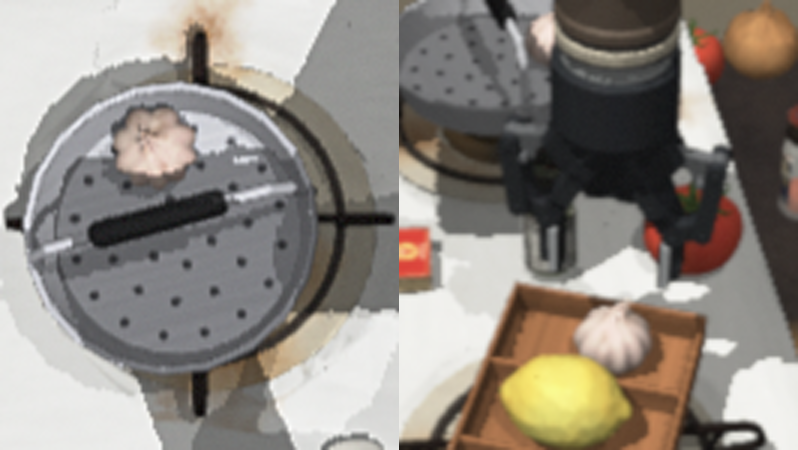

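The first bulb stands clear in the far half, at top px (221,218). The fingers are above the second bulb, so I'll descend and grip it.

Request:
{"name": "carry_out", "arguments": {
  "commands": [
    [[0,0,-2],[0,0,0],6.2],
    [[0,0,-4],[0,0,0],6.2],
    [[0,0,-5.5],[0,0,0],6.2],
    [[0,0,-6.5],[0,0,0],6.2],
    [[0,0,-6.5],[0,0,0],6.2],
    [[0,0,-6.5],[0,0,0],5.4],
    [[0,0,-6.5],[0,0,0],4.8],
    [[0,0,-6.5],[0,0,0],4.2],
    [[0,0,-6.5],[0,0,0],3.8],
    [[0,0,-6.5],[0,0,0],3.8]
  ]
}}

```text
time_s: 10.4
position: [584.3, 36.2, 60.1]
ee_rot: [3.14, -0.001, 1.254]
contact_force: [-1.6, 1.2, 5.7]
grip_width: 45.7
grip_force: 60.4
```

```bash
python3 - <<'E'
from h import *
from station import bot
q=bot.state();print(q["position"],q["grip_width"],q["grip_force"])
print("b",at("top",221,217.7,60),"rim c",at("top",227,246,65.5),"sleeve",at("top",222.8,243.2,113.5))
E
```

```text
[584.26672057  36.15438149  60.12011159] 45.72242724621858 60.44611029792577
b [573.08938432 383.01778678  60.        ] rim c [518.48233525 370.60473143  65.5       ] sleeve [518.88347367 370.17429693 113.5       ]
```

Request:
{"name": "carry_out", "arguments": {
  "commands": [
    [[0,0,1.5],[0,0,0],3.8],
    [[0,0,4],[0,0,0],3.8],
    [[0,0,7.5],[0,0,0],3.8],
    [[0,0,11.5],[0,0,0],3.8],
    [[0,1,15],[0,0,-3],3.8],
    [[-1,3.5,17],[0,0,-7],3.8],
    [[-2.5,7,17],[0,0,-13],3.8],
    [[-4,10.5,17],[0,0,-19],3.8],
    [[-5.5,14,17],[0,0,-25],3.8],
    [[-6.5,17.5,17],[0,0,-31],3.8]
  ]
}}

```text
time_s: 11.4
position: [517.3, 212.4, 229.7]
ee_rot: [3.141, -0.002, 0.709]
contact_force: [0.8, 0.2, -1.1]
grip_width: 45.7
grip_force: 61.4
```

Request:
{"name": "carry_out", "arguments": {
  "commands": [
    [[-1,3.5,0],[0,0,-6],3.8],
    [[-2,7,0],[0,0,-12],3.8],
    [[-3,10,0],[0,0,-18],3.8],
    [[-4,13,0],[0,0,-23],3.8],
    [[-4.9,14.8,0],[0,0,-27.8],3.8],
    [[-4.9,14.8,0],[0,0,-27.8],3.8],
    [[-4.9,14.8,0],[0,0,-27.8],3.8]
  ]
}}

```text
time_s: 12.1
position: [469.2, 359.3, 229.1]
ee_rot: [3.141, -0.001, 0.23]
contact_force: [0.3, -1.1, -0.6]
grip_width: 45.9
grip_force: 61.4
```

Request:
{"name": "carry_out", "arguments": {
  "commands": [
    [[-0.1,0,-4],[0,0,0],3.8],
    [[-0.1,0,-8],[0,0,0],3.8],
    [[-0.1,0,-11],[0,0,0],3.8],
    [[-0.1,0,-13],[0,0,0],3.8],
    [[-0.1,0,-14.5],[0,0,0],3.8],
    [[-0.1,0,-15.5],[0,0,0],3.8],
    [[-0.1,0,-15.5],[0,0,0],3.8]
  ]
}}

```text
time_s: 12.8
position: [467.9, 358.2, 72.4]
ee_rot: [3.141, 0.002, 0.227]
contact_force: [0.2, -0.3, -0.5]
grip_width: 45.9
grip_force: 61.4
```

Request:
{"name": "carry_out", "arguments": {
  "commands": [
    [[0,0,-0.4],[0,0,0],3.8],
    [[0,0,-0.8],[0,0,0],3.8],
    [[0,0,-1.1],[0,0,0],3.8],
    [[0,0,-1.3],[0,0,0],3.8],
    [[0,0,-1.3],[0,0,0],3.8]
  ]
}}

```text
time_s: 13.3
position: [468.0, 359.1, 60.2]
ee_rot: [3.141, 0.0, 0.228]
contact_force: [0.3, -0.1, -0.9]
grip_width: 46.0
grip_force: 61.4
```

Request:
{"name": "carry_out", "arguments": {
  "commands": [
    [[0,0,-0.1],[0,0,0],3.8],
    [[0,0,-0.2],[0,0,0],3.8],
    [[0,0,-0.2],[0,0,0],4.9],
    [[0,0,-0.2],[0,0,0],5.4],
    [[0,0,-0.2],[0,0,0],6.2],
    [[0,0,-0.2],[0,0,0],6.2],
    [[0,0,1],[0,0,0],6.2],
    [[0,0,4],[0,0,0],6.2],
    [[0,0,8],[0,0,0],6.2],
    [[0,0,12],[0,0,0],6.2]
  ]
}}

```text
time_s: 14.3
position: [467.8, 358.9, 181.9]
ee_rot: [3.141, 0.001, 0.228]
contact_force: [0.1, 0.8, 0.5]
grip_width: 62.2
grip_force: 0.0
```

Request:
{"name": "carry_out", "arguments": {
  "commands": [
    [[-2,-3,4],[0,0,8],6.2],
    [[-4,-7,4],[0,0,16],6.2],
    [[-4,-11,4],[0,0,24],6.2],
    [[-4,-15,4],[0,0,32],6.2],
    [[-4,-19,4],[0,0,40],6.2],
    [[-4,-23,4],[0,0,48],6.2],
    [[-4,-23,4],[0,0,56],6.2],
    [[-4,-23,4],[0,0,64],6.2]
  ]
}}

```text
time_s: 15.1
position: [428.3, 127.8, 221.3]
ee_rot: [3.14, -0.001, 1.348]
contact_force: [0.7, 0.3, 0.3]
grip_width: 62.0
grip_force: 0.0
```

```bash
python3 - <<'E'
from station import bot
import cv2,numpy as np
t=bot.capture("top")["color"][:,:,::-1];s=bot.capture("side")["color"][:,:,::-1]
k=lambda im,x,y:cv2.resize(im[y:y+150,x:x+133],None,fx=3,fy=3,interpolation=cv2.INTER_CUBIC)
cv2.imwrite("pics/z5.png",np.hstack([k(t,170,170),k(s,260,130)]));q=bot.state();print(q["position"],q["ee_rot"],q["grip_width"])
E
```

```text
[428.37218612 128.70554153 221.24271405] [ 3.14026318e+00 -6.59060586e-04  1.34354038e+00] 61.945665066130736
```

View pics/z5.png

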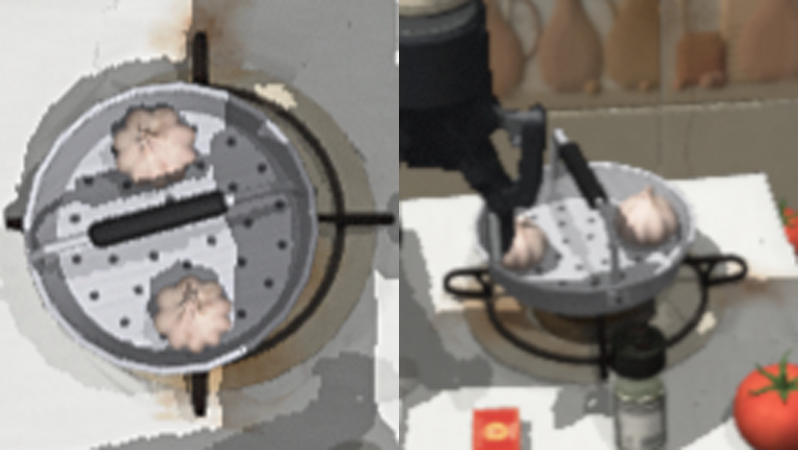

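Both bulbs stand in the basket, one each side of the handle, at top px (221,218) and (234,274). Next I'll move over the sleeve at px (223,243).

Request:
{"name": "carry_out", "arguments": {
  "commands": [
    [[1,4,0],[0,0,4],4.2],
    [[2.5,8,0],[0,0,8],4.2],
    [[4,12,0],[0,0,12],4.2],
    [[5.5,16,0],[0,0,16],4.2],
    [[7,20,0],[0,0,21],4.2],
    [[8.2,22.5,0],[0,0,26],4.2],
    [[9.1,24.1,0],[0,0,26],4.2],
    [[9.1,24.1,0],[0,0,26],4.2],
    [[9.1,24.1,-4],[0,0,26],4.2],
    [[9.1,24.1,-4],[0,0,26],4.2]
  ]
}}

```text
time_s: 16.2
position: [515.0, 367.4, 175.2]
ee_rot: [-3.131, 0.004, 1.797]
contact_force: [-1.4, -1.1, -1.9]
grip_width: 41.7
grip_force: 0.0
```

```bash
python3 - <<'E'
from station import bot
import cv2,numpy as np
from h import *
q=bot.state();print(q["position"],q["ee_rot"],q["grip_width"])
s=bot.capture("side")["color"][:,:,::-1]
cv2.imwrite("pics/z6.png",cv2.resize(s[100:230,250:400],None,fx=4,fy=4,interpolation=cv2.INTER_CUBIC))
E
```

```text
[514.99963761 367.44923697 175.2001323 ] [-3.13063906  0.0040708   1.7972803 ] 41.72677271616649
```

View pics/z6.png

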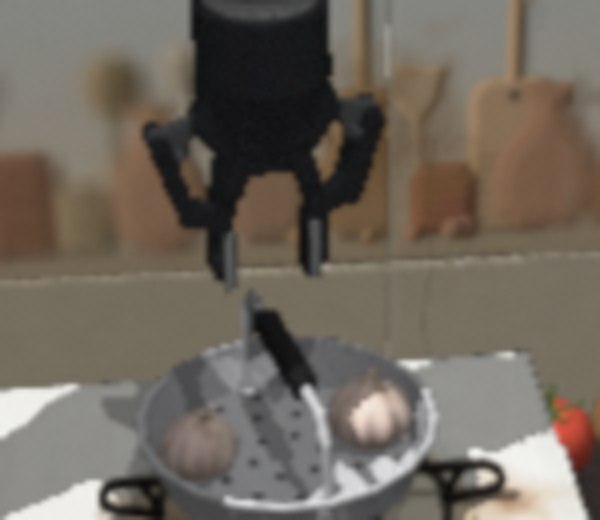

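The fingers straddle the sleeve: in the crop the tips are at (230,280) and (315,270) and the sleeve's middle at (283,352). I'll descend and close gently.

Request:
{"name": "carry_out", "arguments": {
  "commands": [
    [[0,0,-2],[0,0,0],4.2],
    [[0,0,-4],[0,0,0],4.2],
    [[0,0,-5.5],[0,0,0],4.2],
    [[0,0,-6.5],[0,0,0],4.2],
    [[0,0,-7.3],[0,0,0],4.2],
    [[0,0,-7.3],[0,0,0],4.2]
  ]
}}

```text
time_s: 16.85
position: [518.6, 369.7, 106.5]
ee_rot: [-3.14, 0.001, 1.798]
contact_force: [0.1, 0.1, -0.7]
grip_width: 42.1
grip_force: 0.0
```

Request:
{"name": "carry_out", "arguments": {
  "commands": [
    [[0,0,0],[0,0,0],3.4],
    [[0,0,0],[0,0,0],2.9],
    [[0,0,0],[0,0,0],2.5],
    [[0,0,0],[0,0,0],2.2],
    [[0,0,0],[0,0,0],2.0],
    [[0,0,0],[0,0,0],1.8],
    [[0,0,0],[0,0,0],1.6],
    [[0,0,0],[0,0,0],1.2],
    [[0,0,0],[0,0,0],0.8],
    [[0,0,0],[0,0,0],0.8]
  ]
}}

```text
time_s: 17.85
position: [520.3, 370.6, 108.4]
ee_rot: [3.139, -0.0, 1.799]
contact_force: [3.3, 0.1, 6.0]
grip_width: 14.6
grip_force: 59.4
```

Request:
{"name": "carry_out", "arguments": {
  "commands": [
    [[0,0,0.2],[0,0,0],0.8],
    [[0,0,0.5],[0,0,0],0.8],
    [[0,0,1],[0,0,0],0.8],
    [[0,0,1.5],[0,0,0],0.8],
    [[0,0,2],[0,0,0],0.8],
    [[0,0,2.5],[0,0,0],0.8],
    [[0,0,3],[0,0,0],0.8],
    [[0,0,3.5],[0,0,0],0.8],
    [[0,0,4],[0,0,0],0.8],
    [[0,0,4],[0,0,0],0.8]
  ]
}}

```text
time_s: 18.85
position: [519.8, 370.6, 148.5]
ee_rot: [3.14, -0.001, 1.799]
contact_force: [-0.5, 0.2, -4.0]
grip_width: 15.1
grip_force: 58.5
```

```bash
python3 - <<'E'
from station import bot
import cv2
q=bot.state();print(q["position"],q["wrist_torque"],q["contact_force"])
s=bot.capture("side")["color"][:,:,::-1]
cv2.imwrite("pics/z7.png",cv2.resize(s[100:250,250:400],None,fx=4,fy=4,interpolation=cv2.INTER_CUBIC))
E
```

```text
[519.83874888 370.58396133 148.51890216] [-0.01103232  0.05542805  0.04653466] [-0.54376941  0.18444822 -4.03626889]
```

View pics/z7.png

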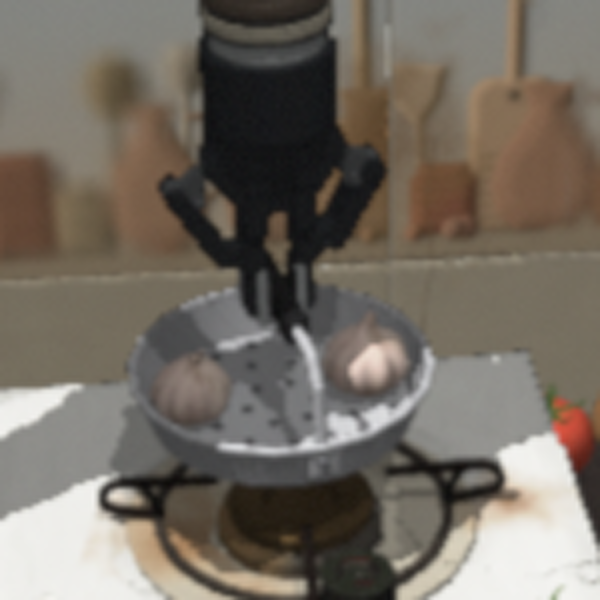

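The basket is clear of the support and level, with both bulbs upright. I'll raise it the rest of the way.

Request:
{"name": "carry_out", "arguments": {
  "commands": [
    [[0,0,1],[0,0,0],0.8],
    [[0,0,2.5],[0,0,0],0.8],
    [[0,0,4],[0,0,0],0.8],
    [[0,0,5.5],[0,0,0],0.8],
    [[0,0,7],[0,0,0],0.8],
    [[0,0,8.5],[0,0,0],0.8],
    [[0,0,10],[0,0,0],0.8],
    [[0,0,11],[0,0,0],0.8],
    [[0,0,11.5],[0,0,0],0.8],
    [[0,0,11.5],[0,0,0],0.8]
  ]
}}

```text
time_s: 19.9
position: [519.6, 370.4, 263.3]
ee_rot: [3.14, -0.0, 1.799]
contact_force: [0.0, 0.6, -4.0]
grip_width: 14.6
grip_force: 58.6
```

Request:
{"name": "carry_out", "arguments": {
  "commands": [
    [[0,0,0],[0,0,0],0.8],
    [[0,0,0],[0,0,0],0.8],
    [[0,0,0],[0,0,0],0.8],
    [[0,0,0],[0,0,0],0.8],
    [[0,0,0],[0,0,0],0.8]
  ]
}}

```text
time_s: 20.4
position: [519.1, 370.1, 261.9]
ee_rot: [-3.141, 0.0, 1.799]
contact_force: [0.8, 0.7, -3.4]
grip_width: 14.9
grip_force: 58.6
```

```bash
python3 - <<'E'
from station import bot
import cv2
q=bot.state();print(q["position"],q["grip_width"],q["contact_force"])
s=bot.capture("side")["color"][:,:,::-1]
cv2.imwrite("pics/z8.png",cv2.resize(s[50:250,250:400],None,fx=3,fy=3,interpolation=cv2.INTER_CUBIC))
E
```

```text
[519.05605572 370.0727732  261.89936284] 14.944862669762918 [ 0.81800541  0.73936228 -3.41733699]
```

View pics/z8.png

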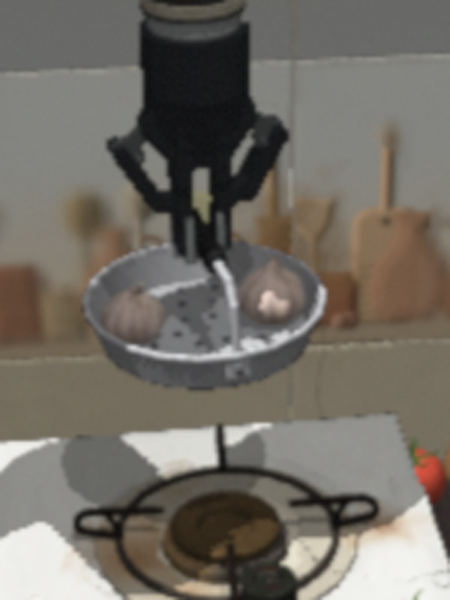

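The basket hangs level about 15 cm above the support with both bulbs in place, so I'm handing in.

```bash
python3 -c "
from station import bot
print(bot.close_job())"
```

```text
the job is handed in; nothing more can be done
None
```

I handed the job in with the basket held level and still, about 15 cm above the pan support, and one bulb upright on each side of the handle; it took about 20 s of the 66 s allowed, and no verdict came back.

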